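# Lift the egg rack out of the pot with its lock-on handle and hold it to drip

## Robot

A 6-joint arm with a two-finger parallel gripper is mounted at the origin on a cart in front of the work surface, level with it; the furniture and walls round the work are solid. World frame = base frame: x ahead of the robot, y to its left, z up, the work surface at z = 0. Lengths are in m, angles in rad, forces in N, time in s.
With the tool pointing down it reaches from about 0.375 to 0.9 m from the base axis. Payload 3.1 kg.
Tool frame: the origin (TCP) lies between the finger pads; the fingertips stand 8 mm ahead of it and the grasp point (between the pads) lies 11 mm behind it; z points along the fingers, y is the line along which they close (so a half turn about z gives the same grasp; the last joint's range is limited). The gripper opens to 85 mm and grips with 20 to 120 N. Pads are 22 mm wide; open, the fingers measure 114 mm over their backs; the gripper's body (76 mm by 85 mm) begins 54 mm behind the grasp point. The pads swing forward as they close: fully open they stand 13 mm farther back than shut.
Start: joints at [-1.29, 0.527, 1.433, -0, 1.181, -0.178], TCP at [0.277, -0.56, 0.211] pointing down, gripper open.
Joint ranges: [-3.08, 3.08], [-0.75, 2.2], [0.22, 2.44], [-1.43, 4.57], [0, 2.65], [-2.85, 2.85]. Speed limits (rad/s): [2.79, 2.79, 3.14, 3.14, 3.14, 3.14].

## Interface

Orientations are given as a unit quaternion [x, y, z, w].
In Python, from station import readout, cams, sign_off gives the robot as it stands.
- The arm moves only by the tool send_rows, never from a script. Its argument "commands" is text: rows parted by semicolons, each of 5 numbers parted by spaces: the finger opening in mm, from 0 to 85.4, then the shift along the tool's x, y, z each as a share of 0.02 m, from -1 to 1, then the turn about the tool's z as a share of 4 degrees, from -1 to 1. In form: grip dx dy dz spin; .... A call has 1 to 20 rows; each row shifts and turns the commanded pose from where the row before left it, along the tool's axes as they then stand; what a row does not reach is not made up. A row lasts 1/12 s, in which the tool goes at most 41.7 mm and 7.16 degrees, less where a joint would pass 70% of its speed; a pose out of reach is approached as far as the arm can. A call with a number of a shift or a turn outside -1 to 1 is refused whole. A call with a gripper value outside its range is refused whole. The fingers move at their own pace and stop on an object; "grip_force" is the grip in N (left out, the last holds). Time passes only in rows, so rows that do not move let the fingers close. It gives the time, the measured TCP pose, the force, the opening and the grip force at its end, in the units of the state.
- readout.sense(): the state, without advancing time (a new reading comes with each control period).
- cams.snapshot(name): name is "scene" or "top" or "wrist"; returns a dict with "pixels" (384x512x3 uint8, red, green, blue), "intrinsics" (3x3 intrinsics, pixels), "dist" ([k1, k2, p1, p2, k3] as OpenCV has them; the pictures are not rectified), "eye" and "rotation" of the camera in the world. Camera axes: x right, y down, z forward; pixel columns grow to the right and rows downward; lengths in m; the calibration is good to about 2 mm. A picture is of the moment at which its call begins. There is no depth.
- sign_off(): hands the job in; it is judged then, once.
The state is a dict: "t": time; "q": joint angles; "qd": joint speeds; "tau": joint torques, N m; "tcp_pos": TCP position; "tool_rot": TCP orientation; "force": force on the tool from outside, world axes, zero at the start; "ft_torque": the same for the moment, N m; "finger_gap": opening from 0.0 (shut) to 1.0 (fully open); "gripper_force": force on a finger pad.
Only numpy, scipy, OpenCV 4.12 (cv2) and the standard library are available. Lean on these libraries where they do the work, as an engineer would, in place of code of your own. Each camera call takes 0.05 s, during which the arm holds its last target. There are 200 camera calls.

## Task

The eggs are steamed: set the loose lifting handle over the T-head of the egg rack's post, push it down onto the collar and give it a quarter turn, so that the T-head lies across the slot and the handle is locked on. Then lift the rack by the handle out of the pot without spilling an egg, and hold it over the pot, level and still, its feet a finger's breadth or more above the rim, to let it drip: finish there, still holding it. Leave the pot, the salt and the pepper where they stand.

Things in the scene. Friction and masses are not known exactly. Their poses are not given: they have to be found in the camera images.
- handle: the lifting handle, loose, 0.14 kg, standing upright on the worktop: a steel foot plate 52 mm (its x) by 42 mm (its y), 4 mm thick, with a slot 32 mm long along x and 12 mm wide; two straps at x = +-23.5 mm rise from the plate to a wooden grip; 74 mm high in all. Origin: centre of the plate's underside; z up through the grip. The same after half a turn about z
- handle_grip (a point): middle of the handle's wooden grip, 52 mm above the handle's underside; the grip is 38 mm wide along the handle's x, 20 mm thick along its y (close the fingers along y) and 44 mm high
- handle_groove (a point): middle of the slot on the upper face of the handle's plate, 4 mm above its underside. Beside the slot four rounded ribs, 3 mm high, leave an 11 mm wide groove along the handle's y, across the slot: the T-head lies in it when the handle is locked on and lifts
- rack: the egg rack, loose, on its four feet in the pot: stainless wire, 138 mm across, 93 mm high to the top of its central post, which is 7 mm thick with a collar and a T-head; four hoops 46 mm from the post on the diagonals of its x and y, 22 mm above the feet, an egg in each. About 0.5 kg with eggs. Origin: centre of the underside of the feet; z up
- rack_head (a point): middle of the T-head, a round bar 7 mm thick and 26 mm long along the rack's x, 89.5 mm above the rack's feet. It passes the handle's slot when both x axes are parallel (either way round)
- rack_collar (a point): centre of the top of the post's collar, 22 mm across, 75 mm above the rack's feet. With the handle's plate down on it the T-head is about 7 mm clear of the plate and 4 mm clear of its ribs, so the handle can turn a quarter turn, either way; when the handle is then raised some 7 mm the T-head lies in the groove
- pot: open steel pot, 182 mm across and 82 mm high with a loop handle on its +y and -y sides (250 mm over these), inside 176 mm across with a 5 mm bottom, standing on a cork mat 8 mm thick; loose, 1.6 kg. Origin: centre of its underside, z up
- pot_rim (a point): centre of the pot's mouth, level with the top of the rim
- egg_1: hen's egg, 57 mm high, 43 mm across, loose, blunt end down in a hoop of the rack with its top 71 mm above the rack's feet; origin at its lowest point, 14 mm above the rack's feet
- egg_2: hen's egg, 57 mm high, 43 mm across, loose, blunt end down in a hoop of the rack with its top 71 mm above the rack's feet; origin at its lowest point, 14 mm above the rack's feet
- egg_3: hen's egg, 57 mm high, 43 mm across, loose, blunt end down in a hoop of the rack with its top 71 mm above the rack's feet; origin at its lowest point, 14 mm above the rack's feet
- egg_4: hen's egg, 57 mm high, 43 mm across, loose, blunt end down in a hoop of the rack with its top 71 mm above the rack's feet; origin at its lowest point, 14 mm above the rack's feet
- salt: glass salt shaker with a grey top, 44 mm across, 90 mm high, standing on the worktop, loose bystander; origin at the centre of its underside
- pepper: dark wooden pepper mill, 58 mm across, 170 mm high, standing on the worktop, loose bystander; origin at the centre of its underside
There are look-alikes about, which are no part of the job. Leave any red or yellow look-alike of the egg_2 alone. What is shaped like the egg_4 but blue is not meant.

How it is judged:
By the outcome, as a careful person would: the job done as asked, in the order asked, and still so for the second after the job is handed in, while the arm keeps its last pose, push and grip.
It also fails if it takes over 61 s, if anything falls off the work surface, if the arm or the gripper's body presses on something with over 40 N, if the wrist force passes 120 N, or if a joint passes its speed limit or range.

## Working session

There is one attempt and no reset: what is moved stays moved. The work goes in short steps, Python scripts to look and compute and a tool call to move; the robot and the scene stay as the last step left them, time stands still between calls to the robot, and variables do not carry over. Pictures are saved under pics/ and viewed, at most 10 in all, crops included, and the job is handed in when it is done.

Besides the shell and the picture viewer there is one more tool, called as name(argument=value, ...) on one line, values as JSON. send_rows: Moves the arm, as the interface text tells. Its arguments: {"type":"object","properties":{"commands":{"type":"string"},"grip_force":{"type":"number"}},"required":["commands"]}

```bash
mkdir -p pics; cat > h.py <<'E'
import numpy as np, cv2
from station import readout, cams, sign_off
def snap(n,f):
    s=cams.snapshot(n); cv2.imwrite('pics/'+f,s['pixels'][:,:,::-1])
    np.savez('pics/'+f+'.npz',**{k:np.array(s[k]) for k in('pixels','intrinsics','dist','eye','rotation')}); return s
def load(f): return dict(np.load('pics/'+f+'.npz'))
def ray(s,u,v):
    p=cv2.undistortPoints(np.array([[[u,v]]],float),s['intrinsics'],s['dist'])[0,0]
    return s['rotation']@np.array([p[0],p[1],1.])
def atz(s,u,v,z):
    d=ray(s,u,v); return s['eye']+d*(z-s['eye'][2])/d[2]
def proj(s,P):
    R=s['rotation'].T
    return cv2.projectPoints(np.atleast_2d(np.array(P,float)),cv2.Rodrigues(R)[0],-R@s['eye'],s['intrinsics'],s['dist'])[0][:,0]
def crop(f,u0,v0,u1,v1,k,o):
    im=load(f)['pixels'][v0:v1,u0:u1,::-1]; cv2.imwrite('pics/'+o,cv2.resize(im,None,fx=k,fy=k,interpolation=cv2.INTER_CUBIC))
E
python3 - <<'E'
from h import *
a=snap('scene','a.png');b=snap('top','b.png')
cv2.imwrite('pics/ab.png',np.vstack([cv2.resize(x['pixels'],(400,300))[:,:,::-1] for x in (a,b)]) )
for x in(a,b):print(x['eye'],x['rotation'])
s=readout.sense();print(s['tcp_pos'],s['tool_rot'],s['t'])
E
```

```text
[-0.20432696  0.46269247  0.93886974] [-0.3872662   0.8316403  -0.35739278  0.17512765]
[ 0.3286916  -0.0923642   1.17931589] [ 0.71021165 -0.70015287  0.05535675 -0.04817678]
[ 0.27659181 -0.55969194  0.21029818] [ 9.73807559e-01  2.27371556e-01 -5.48619287e-05 -1.00579304e-03] 0.1
```

View pics/b.png

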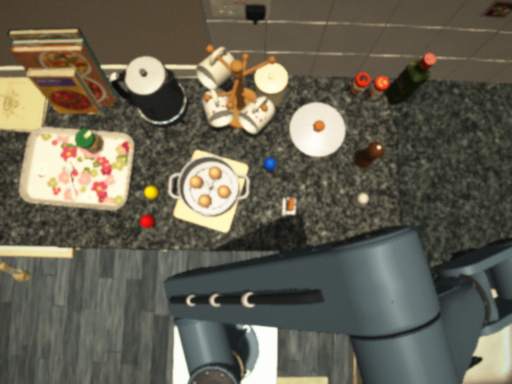

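View pics/a.png

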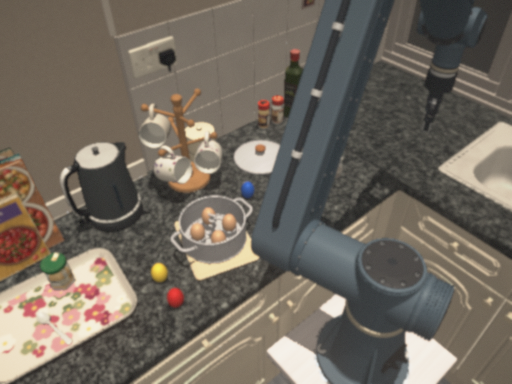

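The top view shows the pot at about (209,187) with four brown eggs in it. The handle is at (290,206), the salt at (363,199) and the pepper at (370,153). The coloured balls at (151,192), (148,221) and (270,164) are the look-alikes. `rotation` is a quaternion, so I'll convert it.

```bash
cat >> h.py <<'E'
from scipy.spatial.transform import Rotation as Ro
_l=load
def load(f):
    d=_l(f); d['rotation']=Ro.from_quat(d['rotation']).as_matrix() if d['rotation'].shape==(4,) else d['rotation']; return d
E
python3 - <<'E'
from h import *
s=load('b.png')
for n,u,v,z in[('handle',290,206,.06),('pot',209,187,.09),('loopL',173,187,.08),('loopR',246,187,.08),('salt',363,199,.09),('pep',376,147,.17)]:print(n,atz(s,u,v,z).round(3))
im=s['pixels'][:,:,::-1]
A=cv2.resize(im[145:240,160:260],None,fx=5,fy=5,interpolation=2);B=cv2.resize(im[180:227,265:315],None,fx=5,fy=5,interpolation=2)
B=cv2.copyMakeBorder(B,0,A.shape[0]-B.shape[0],0,0,0)
cv2.imwrite('pics/c.png',np.hstack([A,B]))
r=Ro.from_quat(readout.sense()['tool_rot']).as_matrix();print(r.round(3))
E
```

```text
handle [ 0.44  -0.196  0.06 ]
pot [0.49 0.05 0.09]
loopL [0.49 0.16 0.08]
loopR [ 0.494 -0.061  0.08 ]
salt [ 0.461 -0.414  0.09 ]
pep [ 0.601 -0.433  0.17 ]
[[ 0.897  0.443 -0.001]
 [ 0.443 -0.897  0.002]
 [ 0.    -0.002 -1.   ]]
```

View pics/c.png

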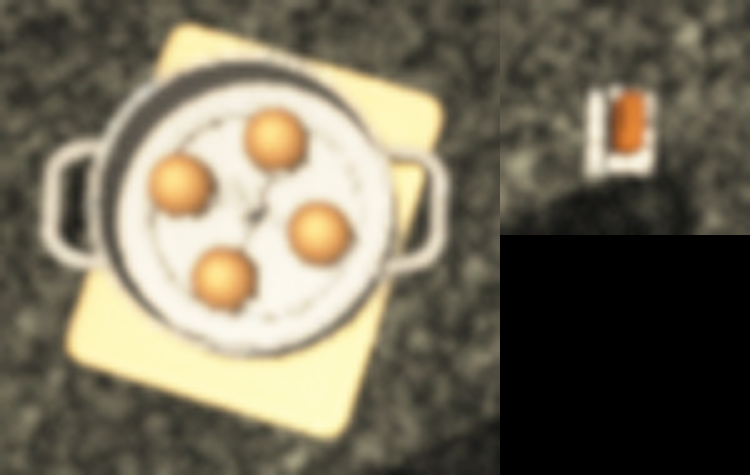

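Handle: grip about (0.44,-0.196), its x within a few degrees of world x. The rack's egg diagonals lie at about -20°/70°, so its T-head is at 25° or -65°. I'll move over the handle first.

send_rows(commands="85 1 -0.85 0 0;85 1 -0.85 0 0;85 1 -0.85 0 0;85 1 -0.85 0 0;85 1 -0.85 0 0;85 1 -0.85 0 0;85 1 -0.85 0 0;85 1 -0.85 0 0;85 1 -0.85 0 0;85 1 -0.85 0 0;85 1 -0.85 0 0;85 1 -0.85 0 0;85 1 -0.85 0 0;85 1 -0.85 0 0;85 0.8 -0.8 0 0")

```text
t: 1.35
tcp_pos: [0.4301, -0.1999, 0.211]
tool_rot: [0.974, 0.228, -0.0, -0.0]
force: [-0.3, 0.8, -0.3]
finger_gap: 0.997
gripper_force: 0.0
```

send_rows(commands="85 0 0 0 1;85 0 0 0 1;85 0 0 0 1;85 0 0 0 1;85 0 0 0 1;85 0 0 0 1;85 0 0 0 1;85 0 0 0 1;85 0 0 0 0;85 0 0 0 0;85 0 0 0 0")

```text
t: 2.27
tcp_pos: [0.4296, -0.2014, 0.2111]
tool_rot: [0.999, -0.049, -0.0, -0.0]
force: [1.1, -0.5, 0.5]
finger_gap: 0.994
gripper_force: 0.0
```

```bash
python3 - <<'E'
from h import *
snap('wrist','d.png');a=load('d.png');print(a['eye'],a['rotation'].round(2))
s=readout.sense();print(s['tcp_pos'],Ro.from_quat(s['tool_rot']).as_matrix().round(3),s['q'])
print(proj(a,[[.44,-.196,.07]]))
E
```

```text
[ 0.4944888  -0.20842591  0.37329687] [[-0.1  -0.96 -0.26]
 [-1.    0.09  0.03]
 [ 0.    0.26 -0.97]]
[ 0.42962125 -0.20146502  0.21111359] [[ 0.995 -0.098 -0.   ]
 [-0.098 -0.995  0.   ]
 [-0.    -0.    -1.   ]] [-6.74578667e-01  3.26352077e-01  1.79898007e+00 -3.84174783e-05
  1.01651087e+00  9.94733353e-01]
[[249.99291269 169.51636528]]
```

View pics/d.png

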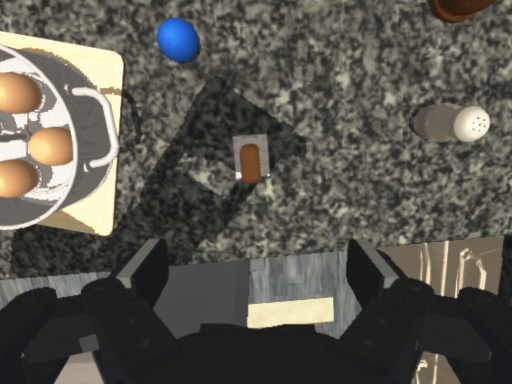

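The wrist view shows the handle plate's corners at about (233,136), (267,134), (270,176) and (236,179), and the grip top at (250,163).

```bash
python3 - <<'E'
from h import *
crop('d.png',205,115,300,200,6,'e.png')
E
```

```text
(no output)
```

View pics/e.png

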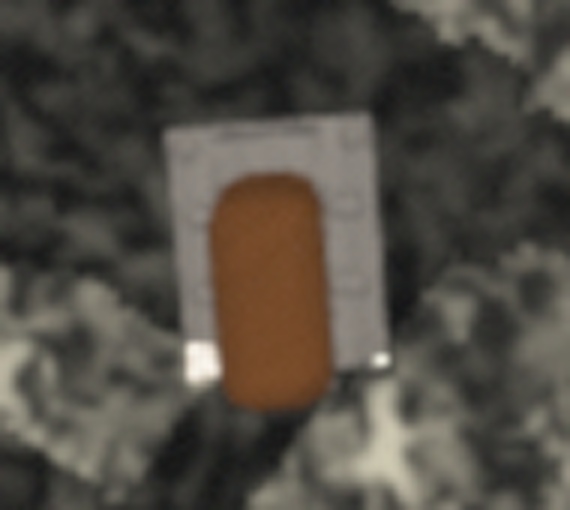

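The crop shows the plate corners at (165,128), (373,114), (390,367) and (185,383). The grip runs from (265,175) to (277,408).

```bash
python3 - <<'E'
from h import *
s=load('d.png'); c=lambda u,v,z:atz(s,205+u/6-.4,115+v/6-.4,z)
P=np.array([c(165,128,.004),c(373,114,.004),c(390,367,.004),c(185,383,.004)])
print(P.round(4),P.mean(0),[np.linalg.norm(P[i]-P[i-1]).round(4) for i in range(4)])
a=P[0]+P[1]-P[2]-P[3];print('ang',np.degrees(np.arctan2(a[1],a[0])))
G=[c(265,175,.070),c(277,408,.066)];g=G[0]-G[1];print(G,np.linalg.norm(g),np.degrees(np.arctan2(g[1],g[0])))
# edges
for i,j in((0,3),(1,2),(0,1),(3,2)):
  d=P[i]-P[j];print(np.degrees(np.arctan2(d[1],d[0])))
E
```

```text
[[ 0.4713 -0.176   0.004 ]
 [ 0.47   -0.218   0.004 ]
 [ 0.4179 -0.2169  0.004 ]
 [ 0.4186 -0.1739  0.004 ]] [ 0.444432   -0.19620479  0.004     ] [np.float64(0.0527), np.float64(0.042), np.float64(0.0521), np.float64(0.043)]
ang -1.7030971675538582
[array([ 0.46610626, -0.19746566,  0.07      ]), array([ 0.42538054, -0.19521268,  0.066     ])] 0.040983661316652056 -3.1664173421894395
-2.2061502458853686
-1.1944809866594444
88.20722405465864
88.97721099847156
```

send_rows(commands="85 0 0 0 -0.9;85 0.38 -0.15 0 0;85 0.38 -0.15 0 0;85 0 0 1 0;85 0 0 1 0;85 0 0 1 0;85 0 0 1 0;85 0 0 1 0;85 0 0 1 0;85 0 0 1 0;85 0 0 0.7 0;85 0 0 0.4 0;85 0 0 0.35 0;85 0 0 0 0;85 0 0 0 0")

```text
t: 3.57
tcp_pos: [0.4456, -0.1961, 0.0423]
tool_rot: [1.0, -0.018, 0.0, 0.0]
force: [0.4, 0.2, -1.3]
finger_gap: 1.0
gripper_force: 0.0
```

send_rows(commands="45 0 0 0 0;45 0 0 0 0;45 0 0 0 0;30 0 0 0 0;30 0 0 0 0;15 0 0 0 0;15 0 0 0 0;5 0 0 0 0;5 0 0 0 0;5 0 0 0 0;5 0 0 0 0;5 0 0 0 0", grip_force=60)

```text
t: 4.57
tcp_pos: [0.4453, -0.1963, 0.0425]
tool_rot: [1.0, -0.018, 0.0, 0.0]
force: [-0.8, -0.2, 5.5]
finger_gap: 0.214
gripper_force: 60.4
```

send_rows(commands="5 0 0 -0.4 0;5 0 0 -1 0;5 0 0 -1 0;5 0 0 -1 0;5 0 0 -1 0;5 0 0 -1 0;5 0 0 -1 0;5 0 0 -1 0;5 -0.2 -1 -1 0;5 -0.2 -1 -1 0;5 -0.2 -1 -1 0;5 -0.2 -1 0 0;5 -0.2 -1 0 0;5 -0.2 -1 0 0;5 -0.2 -1 0 0;5 -0.2 -0.8 0 0;5 0 0 0 0;5 0 0 0 0;5 0 0 0 0")

```text
t: 6.15
tcp_pos: [0.4191, -0.0394, 0.2503]
tool_rot: [1.0, -0.018, 0.0, 0.0]
force: [0.4, -0.2, -1.4]
finger_gap: 0.219
gripper_force: 59.5
```

```bash
python3 - <<'E'
from h import *
snap('wrist','f.png');a=load('f.png')
s=readout.sense();print(s['tcp_pos'],s['t'],s['force'])
print(proj(a,[[.49,.05,.102]]))
E
```

```text
[ 0.41924393 -0.03969097  0.25024491] 6.2 [-0.57227375 -0.74575327 -1.72355843]
[[164.3552718  111.38812196]]
```

View pics/f.png

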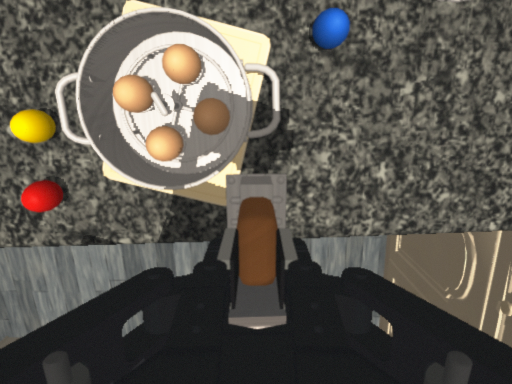

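The pot is visible at the upper left, and the bright T-head lies roughly from (153,93) to (168,115). I'll enlarge it.

```bash
python3 - <<'E'
from h import *
crop('f.png',100,25,250,170,5,'g0.png')
A=cv2.imread('pics/g0.png')[:580]
cv2.imwrite('pics/g.png',A)
E
```

```text
(no output)
```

View pics/g.png

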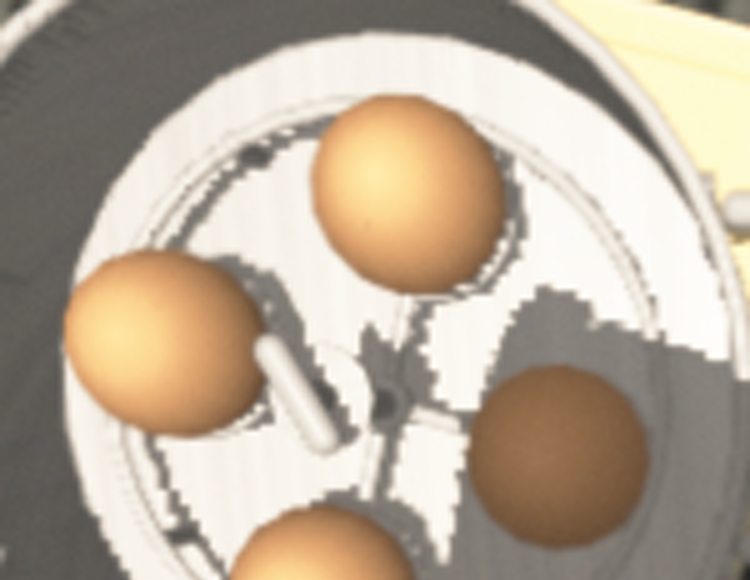

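The T-head runs from (258,338) to (334,450) in the crop. The collar is at about (340,382).

```bash
python3 - <<'E'
from h import *
s=load('f.png'); c=lambda u,v,z:atz(s,100+u/5-.4,25+v/5-.4,z)
a,b=c(258,338,.1025),c(334,450,.1025);print(a,b,(a+b)/2,np.linalg.norm(a-b),np.degrees(np.arctan2(*(a-b)[1::-1])))
print('collar',c(340,382,.088))
E=[c(408,195,.055),c(166,344,.055),c(558,457,.055),c(321,593,.055)];print(np.array(E).round(4),np.mean(E,0))
for i,j in((0,3),(1,2)):
  d=E[i]-E[j];print(np.linalg.norm(d),np.degrees(np.arctan2(d[1],d[0])))
t=load('b.png')
E=[atz(t,160+u/5-.4,145+v/5-.4,.055) for u,v in((275,138),(180,185),(320,233),(225,278))];print(np.array(E).round(4),np.mean(E,0))
s=readout.sense();print(s['q'])
E
```

```text
[0.50878626 0.0608724  0.1025    ] [0.4868022 0.0481377 0.1025   ] [0.49779423 0.05450505 0.1025    ] 0.02540613333234757 30.082416543223616
collar [0.50053052 0.04963349 0.088     ]
[[0.5414 0.0396 0.055 ]
 [0.5122 0.0979 0.055 ]
 [0.4836 0.0103 0.055 ]
 [0.4546 0.0687 0.055 ]] [0.49796351 0.05412064 0.055     ]
0.09153345057516503 -18.517871295626136
0.09216054571185428 71.95060273727843
[[0.5425 0.0384 0.055 ]
 [0.512  0.0965 0.055 ]
 [0.4832 0.0087 0.055 ]
 [0.4544 0.0665 0.055 ]] [0.4980324  0.05252072 0.055     ]
[-3.60888836e-01  1.93953595e-01  1.86380429e+00 -3.45424821e-04
  1.08337490e+00  1.24735968e+00]
```

The rack axis is at about (0.498,0.054) and its x is at about 27.5°. The egg spacing, the collar and the 25 mm head length agree with the sizes given. I'll align above it.

send_rows(commands="5 0.76 -0.97 0 0;5 0.76 -0.97 0 0;5 0.76 -0.97 0 0;5 0.76 -0.97 0 0;5 0.76 -0.97 0 0;5 0 0 0 -1;5 0 0 0 -1;5 0 0 0 -1;5 0 0 0 -1;5 0 0 0 -1;5 0 0 0 -1;5 0 0 0 -1;5 0 0 0.8 -0.4;5 0 0 0.8 0;5 0 0 0.8 0;5 0 0 0.8 0;5 0 0 0.7 0;5 0 0 0.3 0;5 0 0 0 0;5 0 0 0 0")

```text
t: 7.87
tcp_pos: [0.4989, 0.0545, 0.1662]
tool_rot: [0.971, 0.237, -0.0, -0.0]
force: [-0.0, 0.5, -1.5]
finger_gap: 0.215
gripper_force: 59.5
```

```bash
python3 - <<'E'
from h import *
w=snap('wrist','i.png');snap('scene','k.png')
a=load('i.png')
s=readout.sense();print(s['tcp_pos'],np.degrees(Ro.from_quat(s['tool_rot']).as_euler('zyx')),s['t'],s['force'])
k=load('k.png')
A=cv2.resize(a['pixels'][90:340,150:370],None,fx=2.2,fy=2.2,interpolation=2)
c=proj(k,[[.498,.054,.1]])[0].astype(int);print(c)
B=cv2.resize(k['pixels'][max(0,c[1]-60):c[1]+50,c[0]-30:c[0]+30],None,fx=5,fy=5,interpolation=2)
H=max(A.shape[0],B.shape[0]);f=lambda X:cv2.copyMakeBorder(X,0,H-X.shape[0],0,0,0)
cv2.imwrite('pics/l.png',np.hstack([f(A),f(B)])[:,:,::-1]);print(A.shape,B.shape)
E
```

```text
[0.49937857 0.05474338 0.16697131] [-2.74616748e+01  1.06110710e-01  1.79986649e+02] 7.9667 [-0.12031061 -0.95739608 -1.00598995]
[211 214]
(550, 484, 3) (550, 300, 3)
```

View pics/l.png

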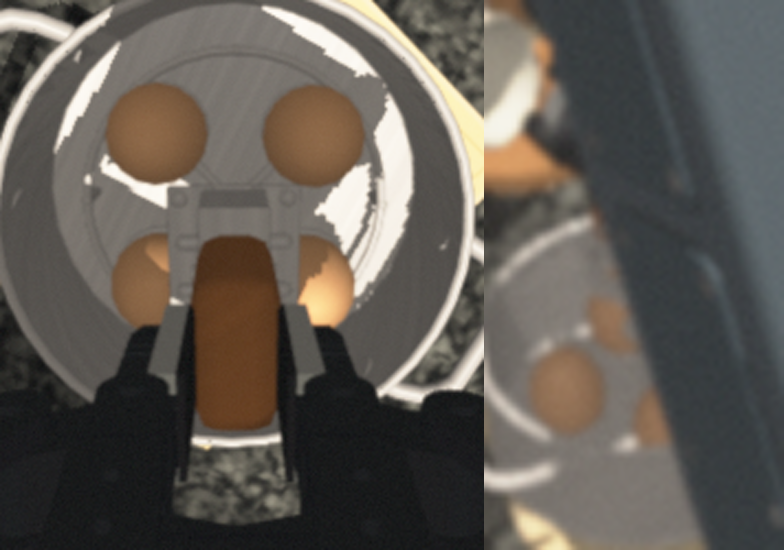

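The front eggs at (157,134) and (313,134) are symmetric about the plate's mid-line, u≈235, and level with each other, so the alignment is good. I'll descend gently.

send_rows(commands="5 0 0 0.4 0;5 0 0 0.3 0;5 0 0 0.2 0;5 0 0 0.15 0;5 0 0 0.15 0;5 0 0 0 0;5 0 0 0 0")

```text
t: 8.55
tcp_pos: [0.4983, 0.0552, 0.142]
tool_rot: [0.971, 0.238, -0.0, -0.0]
force: [-0.1, -0.2, -1.4]
finger_gap: 0.213
gripper_force: 59.6
```

The T-head is passing through the slot with no contact. I'll continue to the collar.

send_rows(commands="5 0 0 0.2 0;5 0 0 0.15 0;5 0 0 0.1 0;5 0 0 0.05 0;5 0 0 0.05 0;5 0 0 0 0;5 0 0 0 0")

```text
t: 9.13
tcp_pos: [0.4984, 0.0551, 0.1312]
tool_rot: [0.971, 0.238, -0.0, -0.0]
force: [-0.6, 0.3, -1.9]
finger_gap: 0.21
gripper_force: 59.6
```

send_rows(commands="5 0 0 0.05 0;5 0 0 0.05 0;5 0 0 0 0;5 0 0 0 0")

```text
t: 9.47
tcp_pos: [0.4988, 0.0551, 0.1297]
tool_rot: [0.971, 0.238, 0.0, 0.0]
force: [-0.8, -0.0, 3.1]
finger_gap: 0.211
gripper_force: 60.1
```

The plate is on the collar. I'll press it a little, ease off by about 1 mm, then turn +90° in the world frame (spin −22.5 units).

send_rows(commands="5 0 0 0.04 0;5 0 0 0 0;5 0 0 0 0")

```text
t: 9.72
tcp_pos: [0.499, 0.0552, 0.1295]
tool_rot: [0.971, 0.238, 0.001, 0.0]
force: [-1.4, 0.2, 8.0]
finger_gap: 0.208
gripper_force: 60.9
```

send_rows(commands="5 0 0 -0.06 0;5 0 0 0 -0.5;5 0 0 0 -1;5 0 0 0 -1;5 0 0 0 -1;5 0 0 0 -1;5 0 0 0 -1;5 0 0 0 -1;5 0 0 0 -1;5 0 0 0 -1;5 0 0 0 -1;5 0 0 0 -1;5 0 0 0 -1;5 0 0 0 0")

```text
t: 10.88
tcp_pos: [0.4986, 0.0547, 0.1297]
tool_rot: [0.801, 0.599, -0.0, 0.0]
force: [-0.6, -1.0, 3.4]
finger_gap: 0.213
gripper_force: 60.0
```

send_rows(commands="5 0 0 0 -1;5 0 0 0 -1;5 0 0 0 -1;5 0 0 0 -1;5 0 0 0 -1;5 0 0 0 -1;5 0 0 0 -1;5 0 0 0 -1;5 0 0 0 -1;5 0 0 0 -1;5 0 0 0 -1;5 0 0 0 0;5 0 0 0 0")

```text
t: 11.97
tcp_pos: [0.4992, 0.0549, 0.1297]
tool_rot: [0.52, 0.854, 0.0, 0.001]
force: [0.6, -0.9, 1.7]
finger_gap: 0.216
gripper_force: 59.9
```

```bash
python3 - <<'E'
from h import *
w=snap('wrist','m.png')
s=readout.sense();print(s['tcp_pos'],np.degrees(Ro.from_quat(s['tool_rot']).as_euler('zyx')),s['t'],s['force'],s['ft_torque'],s['q'])
E
```

```text
[0.49915829 0.05495599 0.12975153] [-1.17340640e+02  8.97498703e-02  1.79982728e+02] 12.0167 [ 0.52515564 -1.75334753  1.35828755] [-0.23841828 -0.1898397   0.00620318] [-1.13144382e-01  4.86988232e-01  1.81871373e+00 -1.65580526e-04
  8.34300250e-01 -5.90217688e-01]
```

View pics/m.png

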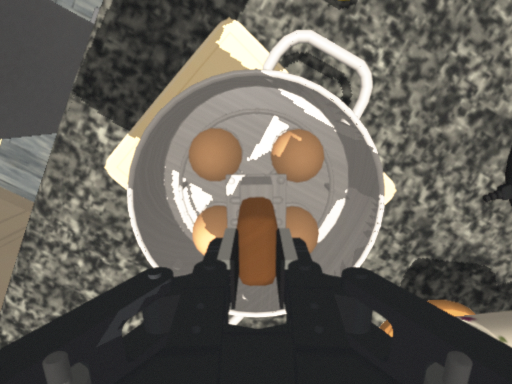

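The handle has turned 90°. The front eggs are still at (215,155) and (298,155), symmetric, so the rack did not turn with it. Next is a slow raise to seat the head in the groove.

send_rows(commands="5 0 0 0 0;5 0 0 0 0;5 0 0 -0.05 0;5 0 0 -0.1 0;5 0 0 -0.1 0;5 0 0 -0.1 0;5 0 0 -0.05 0;5 0 0 -0.05 0;5 0 0 -0.05 0;5 0 0 -0.05 0;5 0 0 -0.05 0;5 0 0 0 0;5 0 0 0 0", grip_force=90)

```text
t: 13.1
tcp_pos: [0.4983, 0.0551, 0.1415]
tool_rot: [0.519, 0.855, -0.0, -0.0]
force: [0.7, -0.5, -6.4]
finger_gap: 0.204
gripper_force: 90.5
```

The force shows about 4.9 N more, so the rack's 0.5 kg is hanging on the handle. I'll lift steadily.

send_rows(commands="5 0 0 -0.05 0;5 0 0 -0.1 0;5 0 0 -0.15 0;5 0 0 -0.2 0;5 0 0 -0.25 0;5 0 0 -0.25 0;5 0 0 -0.25 0;5 0 0 -0.25 0;5 0 0 -0.25 0;5 0 0 -0.25 0;5 0 0 -0.25 0;5 0 0 -0.25 0;5 0 0 -0.25 0;5 0 0 -0.25 0;5 0 0 -0.25 0;5 0 0 -0.25 0;5 0 0 -0.25 0;5 0 0 -0.25 0;5 0 0 -0.25 0;5 0 0 -0.25 0")

```text
t: 14.77
tcp_pos: [0.4983, 0.0551, 0.2321]
tool_rot: [0.519, 0.855, -0.0, -0.0]
force: [0.7, -0.5, -5.6]
finger_gap: 0.205
gripper_force: 90.5
```

send_rows(commands="5 0 0 -0.25 0;5 0 0 -0.25 0;5 0 0 -0.25 0;5 0 0 -0.25 0;5 0 0 -0.2 0;5 0 0 -0.15 0;5 0 0 -0.1 0;5 0 0 -0.05 0;5 0 0 0 0;5 0 0 0 0;5 0 0 0 0;5 0 0 0 0;5 0 0 0 0;5 0 0 0 0;5 0 0 0 0;5 0 0 0 0;5 0 0 0 0;5 0 0 0 0")

```text
t: 16.27
tcp_pos: [0.4984, 0.0551, 0.2616]
tool_rot: [0.519, 0.855, 0.0, 0.0]
force: [0.1, 0.6, -5.6]
finger_gap: 0.201
gripper_force: 90.5
```

```bash
python3 - <<'E'
from h import *
snap('wrist','n.png');snap('scene','o.png')
a=load('n.png');k=load('o.png')
s=readout.sense();print(s['tcp_pos'],s['t'],s['force'],s['ft_torque'])
A=cv2.resize(a['pixels'],(400,300));B=cv2.resize(k['pixels'][130:310,100:340],(400,300))
cv2.imwrite('pics/p.png',np.vstack([A,B])[:,:,::-1])
E
```

```text
[0.49842005 0.05513    0.26161825] 16.3667 [ 0.47568916 -0.07696908 -5.68100595] [-0.00994334  0.00535896 -0.00874731]
```

View pics/p.png

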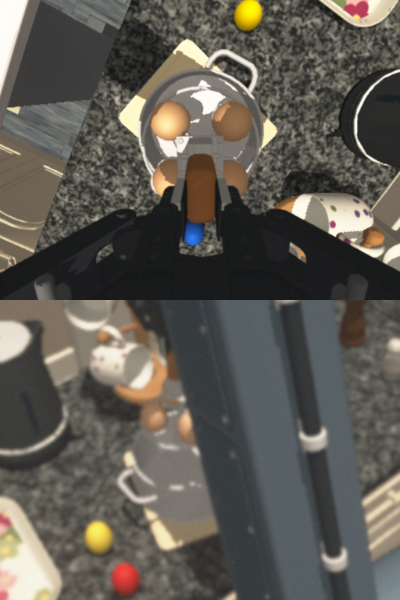

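All four eggs are in the rack, which hangs over the pot with its feet about 45 mm above the rim. The moment on the wrist is close to zero and the pot hasn't moved. I'm handing it in.

```bash
python3 -c "
from station import sign_off
print(sign_off())"
```

```text
the job is handed in; nothing more can be done
None
```

The handle is locked on with a quarter turn, and the arm is holding the rack with all four eggs still and, by the near-zero wrist moment, level, its feet about 45 mm above the pot's rim; the job was handed in at about 16 s, with no verdict returned.

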